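# Set the check weight on the letter scale with the lifter

## Robot

A 6-joint arm with a two-finger parallel gripper is mounted at the origin on a cart in front of the work surface, level with it; the furniture and walls round the work are solid. World frame = base frame: x ahead of the robot, y to its left, z up, the work surface at z = 0. Lengths are in mm, angles in rad, forces in N, time in s.
With the tool pointing down it reaches from about 300 to 775 mm from the base axis. Payload 14.6 kg.
Tool frame: the origin (TCP) lies on the centre line of the jaws, within the pads' length; the fingertips stand 8 mm ahead of it and the grasp point (between the pads) lies 11 mm behind it; z points along the fingers, y is the line along which they close (so a half turn about z gives the same grasp; the last joint's range is limited). The gripper opens to 94 mm and grips with 3 to 60 N. Pads are 16 mm wide; open, the fingers measure 119 mm over their backs; the gripper's body (75 mm by 177 mm) begins 78 mm behind the grasp point.
Start: joints at [1.185, 0.3, 1.521, -0, 1.321, -0.067], TCP at [172.382, 522.277, 213.446] pointing down, gripper open.
Joint ranges: [-3.03, 3.03], [-0.79, 2.21], [0.23, 2.52], [-1.04, 4.18], [0, 3.07], [-2.55, 2.55]. Speed limits (rad/s): [2.22, 2.22, 2.57, 3.14, 3.14, 3.14].

## Interface

Orientations are given as [roll, pitch, yaw] about the fixed x, y, z axes, in that order (R = Rz(yaw) Ry(pitch) Rx(roll)).
In Python, from cell import manip gives the robot as it stands.
- The arm moves only by the tool jog_arm, never from a script. Its argument "rows" is one flat list of numbers, 7 for each row, row after row: the shift along the world's x, y, z in cm, then the turn, a rotation vector about the world's x, y, z in rad, then the closure, from 0 (fully open) to 1 (shut). In form: [dx, dy, dz, rx, ry, rz, fingers, dx, dy, dz, rx, ry, rz, fingers, ...]. A call has 1 to 20 rows; each row shifts and turns the commanded pose from where the row before left it; what a row does not reach is not made up. A row lasts 1/12 s, in which the tool goes at most 41.7 mm and 7.16 degrees, less where a joint would pass 70% of its speed; a pose out of reach is approached as far as the arm can. A call with a gripper value outside its range is refused whole. The fingers move at their own pace and stop on an object; "newtons" is the grip in N (left out, the last holds). Time passes only in rows, so rows that do not move let the fingers close. It gives the time, the measured TCP pose, the force, the opening and the grip force at its end, in the units of the state.
- manip.read_state(): the state, without advancing time (a new reading comes with each control period).
- manip.camera(name): name is "side" or "top" or "wrist"; returns (picture, depth): 480x640x3 uint8, blue, green, red; 480x640 float32, mm along the optical axis (not along the pixel's ray), 0 where there is no reading.
- manip.camera_model(name): a dict with "K" (3x3 intrinsics, pixels), "k1" (the pictures are not rectified: a ray, as slopes to the right and down, at radius r is drawn at 1 + k1 r^2 times it, then the intrinsics apply), "R" (3x3) and "t" (3): a world point X has camera coordinates R X + t. Camera axes: x right, y down, z forward; pixel columns grow to the right and rows downward; lengths in mm; the calibration is good to about 2 mm. A picture is of the moment at which its call begins: read the wrist's pose just before it. camera_model takes no time and is no camera call; for the wrist camera it gives the pose at the moment of the call.
- manip.sign_off(): hands the job in; it is judged then, once.
The state is a dict: "clock": time; "joints": joint angles; "qd": joint speeds; "effort": joint torques, N m; "eef_pos": TCP position; "eef_rot": TCP orientation; "wrist_force": force on the tool from outside, world axes, zero at the start; "moment": the same for the moment, N m; "finger_gap": finger opening in mm; "finger_force": force on a finger pad.
Only numpy, scipy, OpenCV 4.12 (cv2) and the standard library are available. Lean on these libraries where they do the work, as an engineer would, in place of code of your own. Each camera call takes 0.05 s, during which the arm holds its last target. There are 200 camera calls.

## Task

Check the letter scale: with the lifter's fork take the bigger brass weight out of the wooden block, never touching the weights with the gripper, carry it level and lower it gently into the cup of the scale's pan. The pan is sprung: follow it down until it alone carries the weight and the fork hangs free for a moment, touching neither weight nor scale, then draw the fork straight out, never letting the lifter press on the scale. Stand the lifter flat on the desk again, clear of scale and block, and disturb nothing else.

Things in the scene. Friction and masses are not known exactly. Their poses are not given: they have to be found in the camera images.
- big_weight: bigger brass weight, 0.11 to 0.375 kg (unmarked), upright in either of the block's cups: a round body 44 mm across, 20 mm high, on a stub foot 20 mm across and 10 mm long with a 1.5 mm chamfer. Origin: centre of the foot's underside, z up; the body's underside is 10 mm above it, the top 30 mm. Yaw means nothing.
- small_weight: smaller brass weight, 32 mm across, 23 mm high in all, same foot, in the block's other cup; it stays there. Origin: centre of the foot's underside.
- lifter: loose steel lifter, 0.13 kg, flat on the desk: a plate 3 mm thick ending in two tines. Origin: on its underside, mid-slot, where the weight's axis belongs; +x to the tips, z up. Slot 25 mm wide, its end 13 mm behind the origin; tines 9 mm wide, fork 43 mm over all, tips 22.5 mm ahead; tail 123 mm behind. A wooden grip stands on the plate.
- grip (a point): where to take the lifter: 75 mm behind its origin, 43 mm above its underside, in the middle of the upright wooden grip. The grip is 12 mm thick (across the lifter, its y: the fingers close along this), 40 mm long (along x), its top 57 mm above the underside; a strip 17 mm wide, 8 mm high runs round its bottom.
- block: fixed wooden block, 72 x 166 x 22 mm, with two brass cups 45 mm either side of its middle along y. Origin: centre of the underside. The fork enters along the block's +x, from the -x side towards the robot. Cups: ring 36 mm outside, 23 mm inside, rim 26.5 mm above the desk, 3 mm deep; 7 mm stay free between rim and a weight's body for the 3 mm fork.
- seat_left (a point): centre of the floor of the block's cup at the block's +y end, 23.5 mm above the desk.
- seat_right (a point): centre of the floor of the block's cup at the block's -y end, 23.5 mm above the desk.
- scale: fixed spring letter scale: grey housing 104 x 112 mm, 44 mm high, a round dial tilted towards the robot on its -x side (reaching 80 mm from the origin, up to 57 mm high), above it a round steel pan 100 mm across, upper face 75 mm above the desk when empty. Origin: centre of the underside, below the pan's centre.
- cup (a point): centre of the floor of the cup amid the pan, 77 mm above the desk when empty. Cup: ring 36 mm outside, 23 mm inside, 4.4 mm deep; 5.6 mm stay between its rim and the seated weight's body for the 3 mm fork. Cup, point and pan sink together under load, 5 mm per newton (spring 0.2 N/mm), 26 mm at most; the dial's needle turns with it.
- mouse: black computer mouse, 100 x 58 x 34 mm, loose bystander to the left of the block. Origin: centre of the underside.
- lip_balm: white lip balm tube, 16 mm across, 68 mm high, standing loose near the middle of the desk. Origin: centre of the underside.
- eraser: eraser in a card sleeve, 22 x 52 x 13 mm, loose beside the lip balm. Origin: centre of the underside.
Mind the look-alikes: they are no part of the job. Leave any red look-alike of the big_weight alone.

How it is judged (in metres and radians):
On the way, in this order (a step that is already met when the one before it is completed fails the run):
1. the bigger weight is lifted out of its cup on the lifter's fork, level (height (world z) of big_weight above 0.035 m and contact force between lifter and big_weight above 0.7 N and horizontal distance between big_weight and lifter below 0.012 m and angle between big_weight's own z axis and vertical below 0.1 rad), for 0.2 s.
2. the weight stands in the pan's cup, carried by the pan alone, with the fork still under it and touching neither the weight nor the scale (horizontal distance between big_weight and cup below 0.0028 m and z of big_weight in the frame of cup between -0.003 and 0.002 m and angle between big_weight's own z axis and vertical below 0.06 rad and contact force between lifter and big_weight below 0.05 N and contact force between lifter and scale below 0.05 N and horizontal distance between big_weight and lifter below 0.012 m), for 0.2 s.
At the end, for the whole second after the job is handed in: The bigger weight rests upright in the pan's cup (within 2.8 mm of its centre, foot within 3 mm of its floor, tilt under 0.06 rad); the lifter rests flat on the desk (within 4 mm, tilt under 0.05 rad), touching neither scale, block nor weight; the smaller weight is in its cup (horizontal distance between big_weight and cup below 0.0028 m and z of big_weight in the frame of cup between -0.003 and 0.002 m and angle between big_weight's own z axis and vertical below 0.06 rad and linear speed of each of big_weight, lifter below 0.01 m/s and height (world z) of lifter between -0.003 and 0.004 m and angle between lifter's own z axis and vertical below 0.05 rad and contact force between lifter and big_weight below 0.05 N and contact force between lifter and scale below 0.05 N and contact force between lifter and block below 0.05 N and horizontal distance between small_weight and block above 0.041 m).
It fails at once if the fingers or the arm touch a brass weight (contact force between any of the fingers, the arm and big_weight above 0.1 N or contact force between any of the fingers, the arm and small_weight above 0.1 N).
It fails at once if the bigger weight is tilted by more than 0.2 rad or falls (angle between big_weight's own z axis and vertical above 0.2 rad or height (world z) of big_weight below 0.018 m).
It fails at once if the lifter presses on the scale (more than 0.3 N), or the robot does (1.5 N) (contact force between lifter and scale above 0.3 N or contact force between any of the fingers, the arm and scale above 1.5 N).
It fails at once if the weight is dropped or knocked onto the scale (more than 9 N between them) (contact force between big_weight and scale above 9 N).
It fails at once if the smaller weight, the mouse, the lip balm or the eraser is disturbed (distance of small_weight from where it was at the start of the episode above 0.008 m or angle between small_weight's own z axis and vertical above 0.2 rad or distance of any of mouse, lip_balm, eraser from where it was at the start of the episode above 0.015 m or angle between lip_balm's own z axis and vertical above 0.3 rad).
It also fails if it takes over 67 s, if anything falls off the work surface, if the arm or the gripper's body presses on something with over 40 N, if the wrist force passes 120 N, or if a joint passes its speed limit or range.

## Working session

There is one attempt and no reset: what is moved stays moved. The work goes in short steps, Python scripts to look and compute and a tool call to move; the robot and the scene stay as the last step left them, time stands still between calls to the robot, and variables do not carry over. Pictures are saved under pics/ and viewed, at most 11 in all, crops included, and the job is handed in when it is done.

Besides the shell and the picture viewer there is one more tool, called after "Emit:" as name(argument=value, ...) on one line, values as JSON. jog_arm: Moves the arm, as the interface text tells. Its arguments: {"type":"object","properties":{"rows":{"type":"array"},"newtons":{"type":"number"}},"required":["rows"]}

```bash
mkdir -p pics; ls
python3 - <<'E'
from cell import manip
import cv2,numpy as np
s=manip.read_state();print(s)
for n in("top","side"):
    p,d=manip.camera(n);m=manip.camera_model(n)
    np.savez(f"{n}0.npz",p=p,d=d,**{k:np.array(m[k]) for k in m})
    cv2.imwrite(f"pics/{n}0.png",p);print(n,m)
E
```

```text
pics
{'clock': 0.0, 'joints': array([ 1.18540120e+00,  3.00482685e-01,  1.52159562e+00, -1.48991252e-05,
        1.32066171e+00, -6.65790582e-02]), 'qd': array([-9.80387894e-04,  9.16818169e-04, -7.22680147e-05,  2.95797978e-03,
        8.97186067e-05,  1.11601965e-03]), 'effort': array([ 1.00079007e-03, -5.31803584e+01, -3.52741349e+01,  7.08603510e-02,
        2.43503298e-02, -1.34575030e-04]), 'eef_pos': array([172.29456036, 522.05305621, 212.87380855]), 'eef_rot': array([-3.14044687e+00, -6.19345526e-05,  2.82278025e+00]), 'wrist_force': array([-0.29690518, -0.15995333, -0.45002789]), 'moment': array([-0.02431501, -0.00014258, -0.03118079]), 'finger_force': 0.0, 'finger_gap': 93.95765674803995}
top {'K': array([[517.41865789,   0.        , 312.00461998],
       [  0.        , 517.41865789, 233.50134986],
       [  0.        ,   0.        ,   1.        ]]), 'k1': -0.002912287386994868, 'R': array([[ 0.01699153, -0.99956026,  0.02430162],
       [-0.99799734, -0.01843609, -0.06050973],
       [ 0.06093115, -0.0232248 , -0.99787174]]), 't': array([  95.15311676,  539.75988059, 1125.30793685])}
side {'K': array([[535.8003273 ,   0.        , 319.35904497],
       [  0.        , 535.8003273 , 244.95800433],
       [  0.        ,   0.        ,   1.        ]]), 'k1': -0.0022180683457691517, 'R': array([[-9.99960777e-01, -4.45534018e-03,  7.65470921e-03],
       [-8.81606184e-03,  5.83594274e-01, -8.11997537e-01],
       [-8.49519215e-04, -8.12033173e-01, -5.83610662e-01]]), 't': array([ 541.14273497,  -22.0378712 , 1241.11009585])}
```

View pics/top0.png

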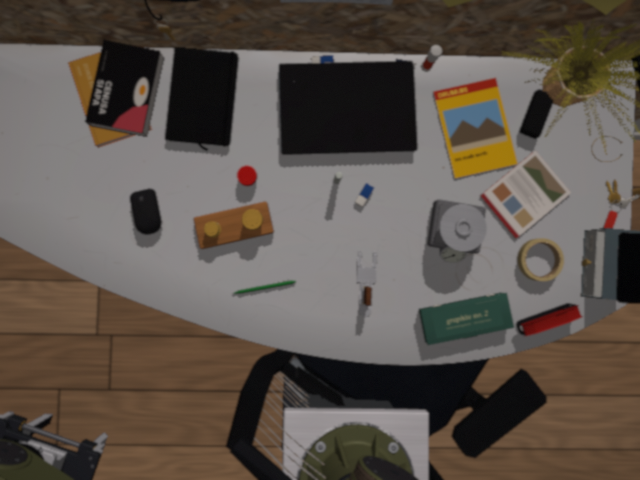

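View pics/side0.png

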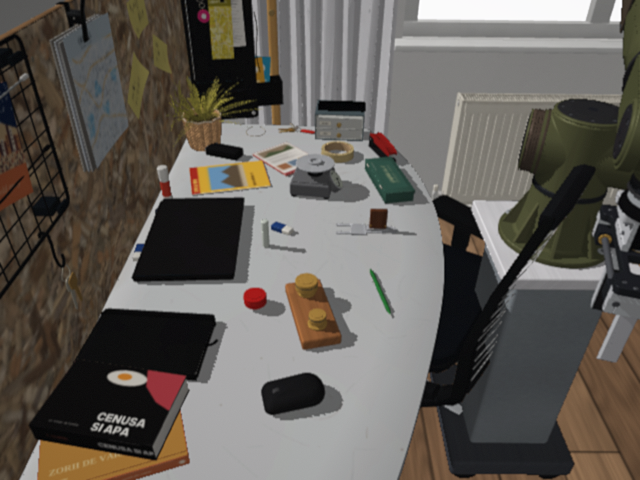

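Top view: big weight candidates: brass at (252,217) larger and brass at (212,229) smaller, in the brown block (233,224); red disc look-alike at (247,176). The lifter fork is at (367,265) with its grip at (367,295), the pan at (463,229), balm (336,185), eraser (364,194), mouse (146,211). I choose the brass one at (252,217), nearer the scale.

```bash
cat > h.py <<'E'
import cv2,numpy as np
def load(f):
    return dict(np.load(f))
def snap(manip,n,f):
    m=manip.camera_model(n);p,d=manip.camera(n)
    np.savez(f,p=p,d=d,**{k:np.array(m[k]) for k in m});return load(f)
def rays(m,uv):
    uv=np.atleast_2d(np.asarray(uv,float));K=m['K']
    a=(uv-[K[0,2],K[1,2]])/[K[0,0],K[1,1]]
    s=a.copy()
    for _ in range(5): s=a/(1+m['k1']*(s**2).sum(1,keepdims=True))
    return np.c_[s,np.ones(len(s))]@m['R'], -m['R'].T@m['t']
def onz(m,uv,z):
    d,c=rays(m,uv);return c+d*((z-c[2])/d[:,2])[:,None]
def proj(m,X):
    c=np.atleast_2d(X)@m['R'].T+m['t'];s=c[:,:2]/c[:,2:]
    s=s*(1+m['k1']*(s**2).sum(1,keepdims=True));return s*[m['K'][0,0],m['K'][1,1]]+[m['K'][0,2],m['K'][1,2]]
def depthpts(m):
    v,u=np.mgrid[:480,:640];uv=np.c_[u.ravel(),v.ravel()]
    d,c=rays(m,uv);return (c+d*m['d'].ravel()[:,None].astype(float)).reshape(480,640,3)
E
python3 - <<'E'
from h import *
m=load('top0.npz');hsv=cv2.cvtColor(m['p'],cv2.COLOR_BGR2HSV)
for name,uv,z in [('big',(252,217),53.5),('small',(212,229),46.5),('grip',(367,295),57),('fork',(367,265),3),('pan',(463,229),75),('balm',(336,180),68),('eraser',(364,194),13),('mouse',(146,211),30),('block',(233,224),22),('red',(247,176),20)]:
    print(name,onz(m,uv,z).round(0), m['d'][uv[1],uv[0]])
P=depthpts(m)
print('desk z',np.median(P[300:330,200:300,2]))
for n,uv in [('big',(252,217)),('small',(212,229)),('grip',(367,295)),('pan',(463,240))]: print(n,P[uv[1],uv[0]].round(1))
for n,(u,v) in [('block',(233,224)),('grip',(367,296)),('big',(252,217))]: print(n,hsv[v,u],hsv[v,u-12])
crop=m['p'][150:330,180:500];cv2.imwrite('pics/c1.png',cv2.resize(crop,(800,450),interpolation=cv2.INTER_CUBIC))
E
```

```text
big [[568. 234.  54.]] 1099.0721
small [[542. 319.  46.]] 1104.6565
grip [[407. -13.  57.]] 1096.4524
fork [[471. -19.   3.]] 1158.5116
pan [[ 550. -212.   75.]] 1086.4995
balm [[649.  57.  68.]] 1122.6774
eraser [[628. -10.  13.]] 1152.0902
mouse [[579. 465.  30.]] 1116.6301
block [[555. 278.  22.]] 1129.5757
red [[662. 250.  20.]] 1126.9822
desk z 0.1410250977243095
big [568.3 233.7  55.6]
small [541.8 319.2  46.3]
grip [407.2 -13.2  54.1]
pan [ 526.6 -212.1   73.3]
block [ 14 168 108] [ 13 165 119]
grip [ 11 171  67] [  8   7 139]
big [ 19 172 141] [ 14 166 117]
```

View pics/c1.png

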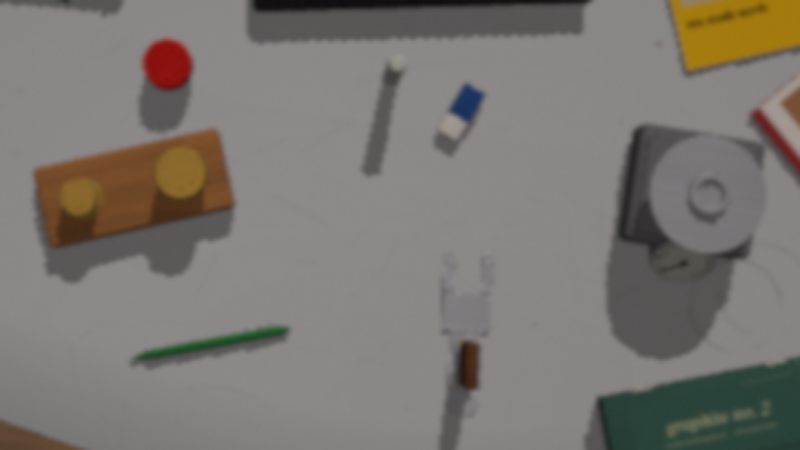

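The crop confirms the choice: the larger brass disc at crop (181,172) stands in the block's right cup. The smaller one is at (80,197) and the red disc at (167,64). The lifter lies with its tines up, at (468,300).

Run:
```python
from cell import manip
from h import *
from scipy.spatial.transform import Rotation as Ro
m=manip.camera_model('wrist');s=manip.read_state()
T=Ro.from_euler('xyz',s['eef_rot']).as_matrix()
C=-m['R'].T@m['t']
print('cam in tool',T.T@(C-s['eef_pos']));print('R cam axes in tool (cols)',(T.T@m['R'].T).round(3));print(m['K'],m['k1']);print(T.round(3))
```

```text
cam in tool [  67.95536331   -0.28535986 -171.83496673]
R cam axes in tool (cols) [[ 0.001 -0.972 -0.234]
 [ 1.     0.001  0.001]
 [-0.001 -0.234  0.972]]
[[402.71897711   0.         318.16271467]
 [  0.         402.71897711 234.9279568 ]
 [  0.           0.           1.        ]] -0.08211569879667974
[[-0.95   0.313 -0.   ]
 [ 0.313  0.95  -0.001]
 [ 0.    -0.001 -1.   ]]
```

Emit:
jog_arm(rows=[3.0,-2.2,0,0,0,0.03,0,3.0,-2.2,0,0,0,0.03,0,3.0,-2.2,0,0,0,0.03,0,3.0,-2.2,0,0,0,0.03,0,3.0,-2.2,0,0,0,0.03,0,3.0,-2.2,0,0,0,0.03,0,3.0,-2.2,0,0,0,0.03,0,3.0,-2.2,0,0,0,0.03,0,3.0,-2.2,0,0,0,0.03,0,3.0,-2.2,0,0,0,0.03,0,3.0,-2.2,0,0,0,0.03,0,3.0,-2.2,0,0,0,0.03,0,0,0,0,0,0,0,0,0,0,0,0,0,0,0])

```text
clock: 1.27
eef_pos: [533.1, 257.0, 212.6]
eef_rot: [-3.141, -0.001, -3.103]
wrist_force: [-0.8, 0.7, -0.0]
finger_gap: 93.7
finger_force: 0.0
```

Run:
```python
from cell import manip
from h import *
s=manip.read_state();print(s['clock'],s['eef_pos'],s['eef_rot'],s['joints'].round(2),abs(s['qd']).max())
m=snap(manip,'wrist','w1.npz');cv2.imwrite('pics/w1.png',m['p'])
for n,X in [('big',(568,234,53)),('small',(542,319,46))]: print(n,proj(m,X))
```

```text
1.2667 [533.14861964 257.01174555 212.57206394] [-3.14114628e+00 -1.31739238e-03 -3.10305632e+00] [ 0.39  0.4   1.4   0.    1.35 -1.22] 0.04976348825634954
big [[289.65635691 260.01078193]]
small [[389.14702107 232.51660206]]
```

View pics/w1.png

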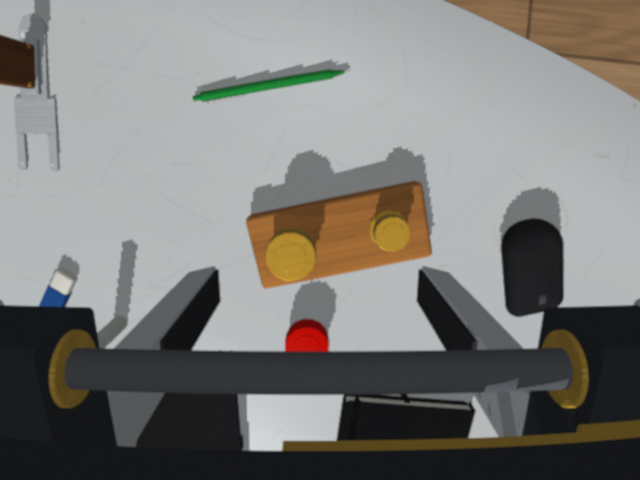

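The wrist view shows the big weight at (290,257), the small one at (391,232), the block outline and the fork at (37,130). The gripper hides the forward side, so I'll use a half-turned grasp so the camera looks at the fork.

```bash
cat >> h.py <<'E'
def blobs(mask,amin=200):
    mask=cv2.morphologyEx(mask.astype(np.uint8)*255,cv2.MORPH_OPEN,np.ones((3,3)))
    c,_=cv2.findContours(mask,cv2.RETR_EXTERNAL,cv2.CHAIN_APPROX_NONE)
    return sorted([x for x in c if cv2.contourArea(x)>amin],key=cv2.contourArea,reverse=True)
def flatfit(m,mask,z,amin=150):
    "contours of mask cast on plane z: centre, min-area-rect size, angle"
    out=[]
    for c in blobs(mask,amin):
        P=onz(m,c[:,0,:],z)[:,:2].astype(np.float32)
        out.append((c[:,0].mean(0).round(),cv2.minAreaRect(P),cv2.minEnclosingCircle(P)))
    return out
E
python3 - <<'E'
from h import *
for f in('w1.npz','top0.npz'):
    m=load(f);hsv=cv2.cvtColor(m['p'],cv2.COLOR_BGR2HSV);H,S,V=[hsv[...,i].astype(int) for i in range(3)]
    for u,v in ([(290,257),(391,232),(340,230),(290,225),(20,65),(405,210)] if f[0]=='w' else []): print((u,v),hsv[v,u],m['d'][v,u])
    P=depthpts(m)
    print(f,'brown@22');[print(o) for o in flatfit(m,(H<24)&(H>5)&(S>120)&(V>50),22)[:5]]
    for x0,y0,h in((568,234,53.5),(542,319,46.5)):
        near=(np.hypot(P[...,0]-x0,P[...,1]-y0)<30)&(abs(P[...,2]-h)<5)
        print('depth mask',h,np.median(P[near][:,2]),P[near].mean(0),[ (o[1],o[2]) for o in flatfit(m,near,h)[:1]])
E
```

```text
(290, 257) [ 21 184 176] 342.7911
(391, 232) [ 21 185 174] 346.43286
(340, 230) [ 15 168 150] 372.16324
(290, 225) [ 14 166 103] 370.58698
(20, 65) [ 11 170  48] 330.79272
(405, 210) [ 15 166  97] 365.56943
w1.npz brown@22
(array([340., 234.]), ((552.1891479492188, 277.70343017578125), (71.23042297363281, 162.75982666015625), 13.946683883666992), ((553.2742309570312, 277.9341735839844), 86.8738784790039))
(array([465., 441.]), ((775.6943969726562, 435.7469177246094), (25.66750144958496, 412.48516845703125), 2.237612247467041), ((787.9075927734375, 436.22412109375), 206.24339294433594))
(array([568., 369.]), ((689.0830688476562, 527.0927124023438), (104.46387481689453, 46.2262077331543), 19.495019912719727), ((689.632080078125, 525.5421142578125), 52.61307144165039))
(array([ 68., 368.]), ((709.2347412109375, 0.46994781494140625), (46.048683166503906, 103.41459655761719), 75.15626525878906), ((709.91015625, 2.856877326965332), 52.394622802734375))
depth mask 53.5 54.314551258261474 [563.2624278  234.78719207  54.2388455 ] [(((563.6694946289062, 234.56570434570312), (42.81264114379883,
[... 910 characters left out ...]
84033203))
(array([558.,  89.]), ((877.3460083007812, -442.1839599609375), (92.57274627685547, 52.38399124145508), 30.586307525634766), ((884.3397827148438, -454.4451599121094), 46.52154541015625))
(array([106., 134.]), ((740.653076171875, 559.8810424804688), (81.23539733886719, 37.79069519042969), 79.79450988769531), ((756.0360107421875, 557.1116333007812), 40.665042877197266))
depth mask 53.5 54.019715524483445 [564.65434136 233.09709669  53.92098522] [(((564.2439575195312, 232.75515747070312), (42.7370491027832, 40.34804916381836), 1.309304118156433), ((564.4404907226562, 233.0121307373047), 21.846424102783203))]
depth mask 46.5 46.9572973897009 [542.83342754 320.21965754  46.97505992] []
```

Emit:
jog_arm(rows=[-0.7,-1.4,0,0,0,-0.12,0,-0.7,-1.4,0,0,0,-0.12,0,-0.7,-1.4,0,0,0,-0.12,0,-0.7,-1.4,0,0,0,-0.12,0,-0.7,-1.4,0,0,0,-0.12,0,-0.7,-1.4,0,0,0,-0.12,0,-0.7,-1.4,0,0,0,-0.12,0,-0.7,-1.4,0,0,0,-0.12,0,-0.7,-1.4,0,0,0,-0.12,0,-0.7,-1.4,0,0,0,-0.12,0,-0.7,-1.4,0,0,0,-0.12,0,-0.7,-1.4,0,0,0,-0.12,0,-0.7,-1.4,0,0,0,-0.12,0,-0.7,-1.4,0,0,0,-0.12,0,-0.7,-1.4,0,0,0,-0.12,0,-0.7,-1.4,0,0,0,-0.12,0,-0.7,-1.4,0,0,0,-0.12,0,-0.7,-1.4,0,0,0,-0.12,0,-0.7,-1.4,0,0,0,-0.12,0,-0.7,-1.4,0,0,0,-0.12,0])

```text
clock: 2.98
eef_pos: [391.5, -21.3, 213.5]
eef_rot: [3.141, -0.0, 0.778]
wrist_force: [0.2, -0.3, -0.2]
finger_gap: 94.1
finger_force: 0.0
```

Emit:
jog_arm(rows=[0,0,0,0,0,-0.12,0,0,0,0,0,0,-0.12,0,0,0,0,0,0,-0.12,0,0,0,0,0,0,-0.12,0,0,0,0,0,0,-0.12,0,0,0,0,0,0,-0.12,0,0,0,0,0,0,-0.12,0,0,0,0,0,0,-0.03,0,0,0,0,0,0,0,0,0,0,0,0,0,0,0])

```text
clock: 3.82
eef_pos: [392.1, -21.0, 213.5]
eef_rot: [-3.142, -0.0, -0.084]
wrist_force: [-0.4, 0.2, -0.1]
finger_gap: 94.1
finger_force: 0.0
```

Run:
```python
from cell import manip
from h import *
s=manip.read_state();print(s['clock'],s['eef_pos'],s['eef_rot'],s['joints'].round(2),abs(s['qd']).max())
m=snap(manip,'wrist','w2.npz');cv2.imwrite('pics/w2.png',m['p'])
```

```text
3.8167 [392.07915988 -20.9702105  213.46217743] [-3.14150425e+00 -1.38714671e-04 -8.44229591e-02] [-0.15 -0.06  1.92  0.    1.28  1.51] 0.010987799249092172
```

View pics/w2.png

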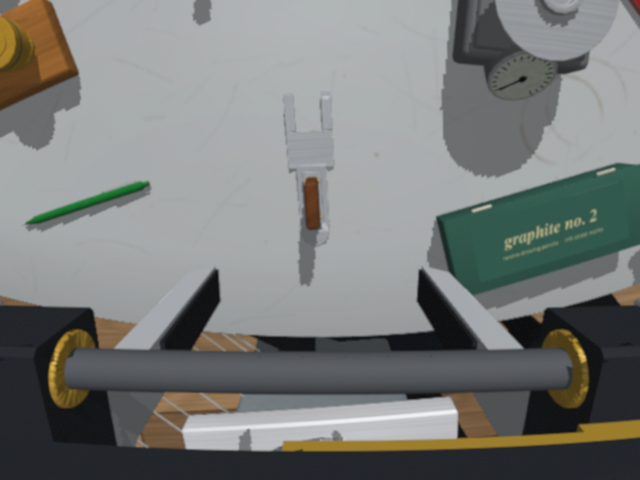

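Wrist view from 213 mm: the grip top is at (312,203), the tines point forward (up) at (290,110) and (326,108), and the desk around them is clear.

Run:
```python
from h import *
m=load('w2.npz');hsv=cv2.cvtColor(m['p'],cv2.COLOR_BGR2HSV);H,S,V=[hsv[...,i].astype(int) for i in range(3)]
P=depthpts(m)
roi=np.zeros((480,640),bool);roi[80:260,270:350]=1
br=roi&(S>100)&(H<24)
for z in (57,): [print('grip',o) for o in flatfit(m,br,z)]
top=roi&(P[...,2]>50)
[print('grip depth>50',o) for o in flatfit(m,top,57)]
pl=roi&(P[...,2]>1.6)&(P[...,2]<5)
[print('plate depth',o) for o in flatfit(m,pl,3)]
print('desk', np.median(P[150:180,230:260,2]),P[150:180,230:260,2].std())
print(V[130,270:350:2]);print(V[100,270:350:2])
Q=P[pl][:,:2]; Q=onz(m,np.argwhere(pl)[:,::-1],3)[:,:2]
lo,hi=np.percentile(Q[:,0],[0.5,99.5]);print(lo,hi)
for a in np.arange(lo,hi,8):
    q=Q[(Q[:,0]>=a)&(Q[:,0]<a+8)]; 
    if len(q)>5: print(round(a+4),q[:,1].min().round(1),q[:,1].max().round(1),((q[:,1].min()+q[:,1].max())/2).round(1),len(q))
```

```text
grip (array([312., 203.]), ((407.3187255859375, -16.870351791381836), (10.860021591186523, 41.82271957397461), 88.36095428466797), ((407.3165283203125, -17.04054069519043), 20.965517044067383))
grip depth>50 (array([312., 205.]), ((405.6487731933594, -16.89261245727539), (11.909110069274902, 38.85515594482422), 88.38420867919922), ((405.62261962890625, -17.819074630737305), 19.800342559814453))
plate depth (array([310., 135.]), ((460.50994873046875, -18.230478286743164), (43.27344512939453, 81.93821716308594), 88.25736999511719), ((460.64630126953125, -13.748950958251953), 43.702659606933594))
plate depth (array([312., 230.]), ((371.41693115234375, -11.85837173461914), (33.51407241821289, 22.43087387084961), 56.95797348022461), ((374.1680603027344, -13.037114143371582), 17.47450065612793))
plate depth (array([325., 203.]), ((397.369873046875, -27.850528717041016), (5.45173978805542, 40.017539978027344), 88.34175872802734), ((397.3686218261719, -27.89358139038086), 20.09537696838379))
desk 0.6647655351963806 25.59912997029746
[175 176 176 176 176 176 177 159 152 163 159 155 149 165 175 177 177 177
 176 176 171 166 167 170 173 174 154 161 162 153 148 162 176 174 174 174
 175 176 176 176]
[176 177 176 176 177 176 167 159 165 163 165 161 169 176 177 176 178 177
 177 176 177 177 177 176 173 143 160 168 167 167 160 171 177 177 177 176
 177 176 177 177]
346.2096823305559 510.0652193716731
350 -42.0 28.5 -6.8 51
358 -48.4 30.0 -9.2 113
366 -46.1 27.8 -9.1 229
374 -48.5 27.9 -10.3 194
382 -50.0 25.9 -12.0 125
390 -49.4 23.7 -12.8 117
398 -51.0 24.8 -13.1 130
406 -47.7 22.5 -12.6 125
414 -52.0 23.4 -14.3 135
422 -52.8 22.8 -15.0 142
430 -53.3 20.4 -16.5 251
438 -51.8 20.5 -15.6 407
446 -54.4 19.8 -17.3 414
454 -54.9 18.7 -18.1 427
462 -55.1 18.6 -18.3 420
470 -54.0 17.5 -18.3 242
478 -56.7 15.9 -20.4 225
486 -54.4 14.5 -20.0 236
494 -57.7 13.3 -22.2 229
502 -58.0 13.9 -22.0 132
510 -57.6 12.8 -22.4 50
```

Emit:
jog_arm(rows=[0.4,0.1,-2.5,0,0,0.01,0.5,0.4,0.1,-2.5,0,0,0.01,0.5,0.3,0.1,-2.5,0,0,0.01,0.5,0.3,0.1,-2.5,0,0,0.01,0.5,0,0,-2.5,0,0,0.014,0.5,0,0,-2.5,0,0,0,0.5,0,0,-2.0,0,0,0,0.5,0,0,-1.15,0,0,0,0.5,0,0,0,0,0,0,0.5,0,0,0,0,0,0,0.5,0,0,0,0,0,0,1,0,0,0,0,0,0,1,0,0,0,0,0,0,1,0,0,0,0,0,0,1,0,0,0,0,0,0,1,0,0,0,0,0,0,1,0,0,0,0,0,0,1,0,0,0,0,0,0,1], newtons=60)

```text
clock: 5.37
eef_pos: [406.5, -17.7, 32.1]
eef_rot: [-3.142, -0.0, -0.033]
wrist_force: [-1.1, 0.7, 3.5]
finger_gap: 11.9
finger_force: 60.0
```

Run:
```python
from cell import manip
from h import *
s=manip.read_state();print(s['clock'],s['eef_pos'],s['eef_rot'],s['wrist_force'],s['moment'],s['finger_gap'],s['finger_force'])
m=snap(manip,'wrist','w3.npz');cv2.imwrite('pics/w3.png',m['p'])
```

```text
5.3667 [406.4931624  -17.71819939  32.11789755] [-3.14156994e+00 -2.55307002e-04 -3.32223322e-02] [-1.14303115  0.71673257  3.48746367] [0.16045382 0.27943238 0.03819414] 11.88505284007972 59.999032616615295
```

View pics/w3.png

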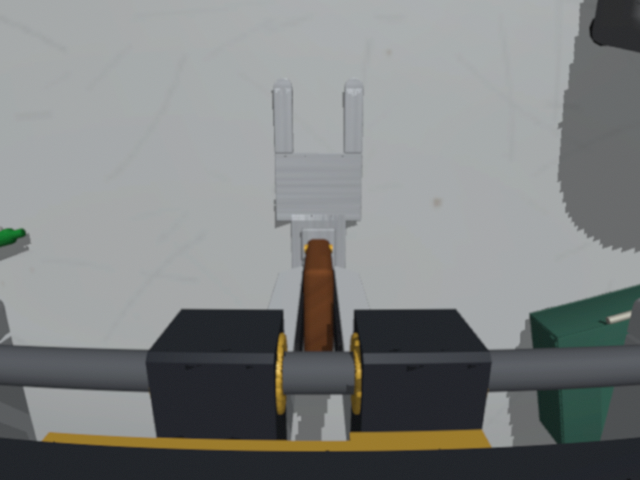

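The lifter is gripped (gap 11.9 mm). The view shows the fork clearly: tips at row 80, slot end at row 153, tines at columns 274–294 and 344–363. Next, the fork's pose in the tool frame.

```bash
cat > fork.py <<'E'
from h import *
from scipy.spatial.transform import Rotation as Ro
def tool(s): return Ro.from_euler('xyz',s['eef_rot']).as_matrix(),np.array(s['eef_pos'])
E
python3 - <<'E'
from fork import *
m=load('w3.npz');g=cv2.cvtColor(m['p'],cv2.COLOR_BGR2GRAY).astype(int);hsv=cv2.cvtColor(m['p'],cv2.COLOR_BGR2HSV)
for r in(110,190): print(r,list(g[r,266:372:2]))
print('col 319',list(g[140:165,319]));print('col 283',list(g[70:95,283]),'col 354',list(g[70:95,354]))
for n,uv in dict(tipL=(283,80),tipR=(353,80),slotend=(319,153),outL=(275,190),outR=(362,190)).items(): print(n,onz(m,uv,3).round(1))
P=depthpts(m);print('depth: tines z',np.median(P[95:145,278:290,2]),np.median(P[95:145,348:360,2]),'plate',np.median(P[160:210,285:350,2]),'desk',np.median(P[60:140,200:260,2]),np.median(P[60:140,380:440,2]))
E
```

```text
110 [np.int64(170), np.int64(171), np.int64(171), np.int64(153), np.int64(137), np.int64(155), np.int64(157), np.int64(158), np.int64(158), np.int64(155), np.int64(157), np.int64(160), np.int64(155), np.int64(142), np.int64(168), np.int64(169), np.int64(170), np.int64(170), np.int64(170), np.int64(170), np.int64(171), np.int64(170), np.int64(170), np.int64(170), np.int64(171), np.int64(172), np.int64(171), np.int64(171), np.int64(170), np.int64(170), np.int64(171), np.int64(170), np.int64(171), np.int64(171), np.int64(170), np.int64(171), np.int64(171), np.int64(170), np.int64(163), np.int64(131), np.int64(154), np.int64(158), np.int64(158), np.int64(158), np.int64(156), np.int64(155), np.int64(158), np.int64(158), np.int64(152), np.int64(168), np.int64(171), np.int64(171), np.int64(171)]
190 [np.int64(169), np.int64(169), np.int64(168), np.int64(166), np.int64(156), np.int64(146), np.int64(154), np.int64(153), np.int64(154), np.int64(155), np.int64(154), np.int64(155), np.int64(155), np.int64(154), np.int64(156), np.int64(155), np.int64(155), np.int64(154), np.int64(154), np.int64(1
[... 1207 characters left out ...]
 np.int64(155), np.int64(155), np.int64(155), np.int64(156)] col 354 [np.int64(171), np.int64(171), np.int64(171), np.int64(171), np.int64(172), np.int64(172), np.int64(173), np.int64(176), np.int64(173), np.int64(165), np.int64(162), np.int64(162), np.int64(163), np.int64(164), np.int64(162), np.int64(159), np.int64(156), np.int64(156), np.int64(164), np.int64(173), np.int64(173), np.int64(172), np.int64(172), np.int64(172), np.int64(171)]
tipL [[501.6  -4.1   3. ]]
tipR [[500.5 -37.4   3. ]]
slotend [[466.7 -20.1   3. ]]
outL [[449.1   2.5   3. ]]
outR [[447.7 -41.1   3. ]]
depth: tines z 3.643740961203349 3.604151987966219 plate 3.600671984602542 desk 0.6536123191942664 0.5728370605031472
```

Emit:
jog_arm(rows=[0,0,0.8,0,0,0,1,0,0,1.5,0,0,0,1,0,0,1.5,0,0,0,1,0.15,2.4,0,0,0,0.031,1,0.15,2.4,0,0,0,0.031,1,0.15,2.4,0,0,0,0.031,1,0.15,2.4,0,0,0,0.031,1,0.15,2.4,0,0,0,0.031,1,0.15,2.4,0,0,0,0.031,1,0.15,2.4,0,0,0,0.031,1,0.15,2.4,0,0,0,0.031,1,0.15,2.4,0,0,0,0.031,1,0,0,0,0,0,0,1,0,0,0,0,0,0,1,0,0,0,0,0,0,1])

```text
clock: 6.67
eef_pos: [419.7, 197.8, 70.0]
eef_rot: [3.141, 0.001, 0.246]
wrist_force: [0.2, -0.2, -1.5]
finger_gap: 11.7
finger_force: 60.0
```

```bash
cat > look.py <<'E'
import sys
from cell import manip
from fork import *
f=sys.argv[1]
s=manip.read_state();R,t=tool(s)
m=snap(manip,'wrist',f+'.npz');cv2.imwrite(f'pics/{f}.png',m['p'])
print(s['clock'],t.round(2),s['eef_rot'].round(4),'F',s['wrist_force'].round(2),'M',s['moment'].round(3),s['finger_gap'])
hsv=cv2.cvtColor(m['p'],cv2.COLOR_BGR2HSV);H,S,V=[hsv[...,i].astype(int) for i in range(3)]
P=depthpts(m);Q=(P-t)@R   # tool frame
# brass
roi=np.arange(480)[:,None]<300
mask=(H>=17)&(H<28)&(S>120)&roi
for c in blobs(mask,300):
    k=np.zeros((480,640),np.uint8);cv2.drawContours(k,[c],-1,1,-1);z=P[...,2][(k>0)&(m['d']>0)]
    zt=np.percentile(z,80);top=(k>0)&(abs(P[...,2]-zt)<4)
    for o in flatfit(m,top,zt-0.6,300)[:1]:
        w=np.r_[o[1][0],zt-.6];print('brass top px',o[0],'world',w.round(1),'size',np.round(o[1][1],1),'tool',((w-t)@R).round(1))
# plate
dz=Q[...,2]-32
pl=(abs(Q[...,1])<26)&(Q[...,0]>25)&(Q[...,0]<105)&(abs(dz+3)<4)&(S<60)
cs=blobs(pl,150)
if cs:
    q=Q[pl];A=np.c_[q[:,0],q[:,1],np.ones(len(q))];co=np.linalg.lstsq(A,q[:,2],rcond=None)[0]
    print('plate pts',len(q),'slopes x,y',co[:2].round(4),'tool z at x=73',(co@[73,0,1]).round(2))
    o=flatfit(m,pl,t[2]-29.)[0];w=np.r_[o[1][0],t[2]-29.];print('fork rect tool',((w-t)@R).round(1),np.round(o[1][1],1),round(o[1][2],2))
E
python3 look.py w4
```

```text
6.6667 [419.65 197.84  70.  ] [3.1414e+00 5.0000e-04 2.4560e-01] F [ 0.15 -0.22 -1.47] M [ 0.019  0.103 -0.02 ] 11.681731638021756
brass top px [140.   4.] world [528.  317.5  26.9] size [ 5.4 24.5] tool [134.2 -89.7  43. ]
plate pts 8712 slopes x,y [-0.0004  0.0015] tool z at x=73 28.51
fork rect tool [60.3 -0.2 29. ] [70.5 43. ] 14.39
```

View pics/w4.png

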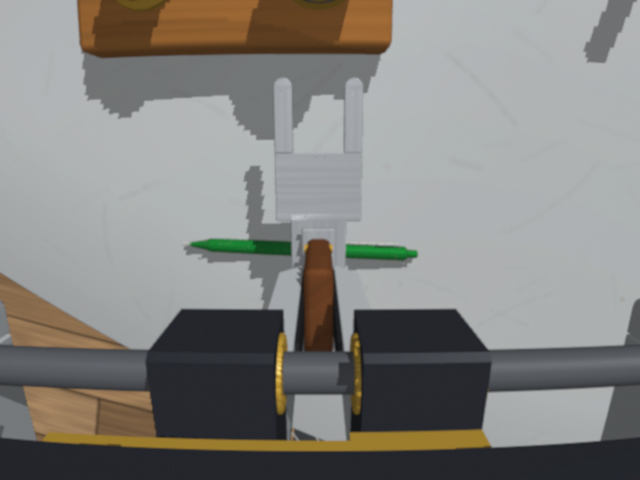

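The fork is level and aligned with the block's front edge (rows 45–52), but the weight is just outside the image top. I'll raise the arm for a measured view.

Emit:
jog_arm(rows=[0,0,3,0,0,0,1,0,0,4,0,0,0,1,0,0,4,0,0,0,1,0,0,3,0,0,0,1,0,0,0,0,0,0,1,0,0,0,0,0,0,1,0,0,0,0,0,0,1])

```text
clock: 7.3
eef_pos: [419.5, 197.5, 208.9]
eef_rot: [3.141, 0.001, 0.245]
wrist_force: [-0.6, 0.5, -1.0]
finger_gap: 11.5
finger_force: 60.0
```

```bash
python3 look.py w5
python3 - <<'E'
from fork import *
m=load('w5.npz');hsv=cv2.cvtColor(m['p'],cv2.COLOR_BGR2HSV);H,S,V=[hsv[...,i].astype(int) for i in range(3)]
k=(H<26)&(H>5)&(S>120)&(V>50);k[220:]=0
[print(o) for o in flatfit(m,k,22)[:3]]
E
```

```text
7.3 [419.47 197.52 208.9 ] [3.1414e+00 1.5000e-03 2.4470e-01] F [-0.59  0.48 -0.99] M [-0.084  0.117  0.028] 11.451908369691031
brass top px [317.  29.] world [563.8 234.3  54.6] size [41.3 43.1] tool [149.2  -0.8 154.1]
brass top px [203.  32.] world [542.5 320.7  47.4] size [31.4 30.8] tool [149.5 -89.7 161.2]
plate pts 8695 slopes x,y [-0.0007  0.0017] tool z at x=73 28.51
fork rect tool [60.3 -0.2 28.9] [70.5 43. ] 14.33
(array([265.,  41.]), ((550.9361572265625, 276.78594970703125), (68.57378387451172, 162.89825439453125), 13.268580436706543), ((553.08447265625, 277.5355529785156), 86.90593719482422))
```

Emit:
jog_arm(rows=[0.27,0.1,-3,0,0,0,1,0.27,0.11,-4,0,0,0,1,0,0,-4,0,0,0,1,0,0,-2.5,0,0,0,1,0,0,-1.33,0,0,0,1,0,0,0,0,0,0,1,0,0,0,0,0,0,1,0,0,0,0,0,0,1])

```text
clock: 8.02
eef_pos: [425.5, 200.4, 62.2]
eef_rot: [-3.142, -0.0, 0.246]
wrist_force: [-0.0, 0.8, -0.5]
finger_gap: 11.9
finger_force: 60.0
```

Emit:
jog_arm(rows=[0,0,0,0,0,0,1,0,0,0,0,0,0,1])

```text
clock: 8.18
eef_pos: [425.7, 200.5, 62.5]
eef_rot: [-3.141, -0.002, 0.246]
wrist_force: [1.2, 0.1, -1.4]
finger_gap: 11.7
finger_force: 60.0
```

Run:
```python
from cell import manip
for _ in range(3):
    s=manip.read_state();print(s['clock'],s['eef_pos'],s['joints'],abs(s['qd']).max())
```

```text
8.1833 [425.69187393 200.50966185  62.53020527] [3.62323840e-01 3.19133499e-01 1.88797873e+00 2.84700018e-05
 9.32886891e-01 1.68735013e+00] 0.004174816537705434
8.1833 [425.69187393 200.50966185  62.53020527] [3.62323840e-01 3.19133499e-01 1.88797873e+00 2.84700018e-05
 9.32886891e-01 1.68735013e+00] 0.004174816537705434
8.1833 [425.69187393 200.50966185  62.53020527] [3.62323840e-01 3.19133499e-01 1.88797873e+00 2.84700018e-05
 9.32886891e-01 1.68735013e+00] 0.004174816537705434
```

Emit:
jog_arm(rows=[0.02,-0.07,-0.19,0,0,0,1,0,0,0,0,0,0,1,0.67,0.167,0,0,0,0,1,0.67,0.167,0,0,0,0,1,0.67,0.167,0,0,0,0,1,0,0,0,0,0,0,1,0,0,0,0,0,0,1,0,0,0,0,0,0,1])

```text
clock: 8.85
eef_pos: [445.4, 204.6, 59.5]
eef_rot: [3.142, 0.001, 0.246]
wrist_force: [-0.3, -0.0, -1.0]
finger_gap: 11.4
finger_force: 60.0
```

```bash
python3 look.py w6
```

```text
8.85 [445.45 204.62  59.53] [3.1415e+00 5.0000e-04 2.4580e-01] F [-0.34 -0.   -0.98] M [-0.056  0.145  0.009] 11.446702071027223
brass top px [319.  21.] world [554.2 231.5  54.5] size [22.1 42.8] tool [112.    0.4   4.9]
brass top px [116.  20.] world [537.5 319.3  47.4] size [20.7 32. ] tool [117.2 -88.9  12.1]
plate pts 8700 slopes x,y [-0.0002  0.0015] tool z at x=73 28.53
fork rect tool [60.3 -0.2 29. ] [70.5 43. ] 14.4
```

Emit:
jog_arm(rows=[0.01,-0.04,0.11,0,0,0,1,0,0,0,0,0,0,1,0.4,0.1,0,0,0,0,1,0.4,0.1,0,0,0,0,1,0,0,0,0,0,0,1,0,0,0,0,0,0,1])

```text
clock: 9.4
eef_pos: [453.9, 206.3, 60.8]
eef_rot: [3.142, 0.0, 0.246]
wrist_force: [-0.4, -0.6, -0.9]
finger_gap: 11.5
finger_force: 60.0
```

Emit:
jog_arm(rows=[0.5,0.125,0,0,0,0,1,0.5,0.125,0,0,0,0,1,0.5,0.125,0,0,0,0,1,0.5,0.125,0,0,0,0,1,0,0,0,0,0,0,1,0,0,0,0,0,0,1])

```text
clock: 9.9
eef_pos: [473.8, 211.3, 60.7]
eef_rot: [-3.142, 0.0, 0.246]
wrist_force: [0.1, 0.3, -1.7]
finger_gap: 11.5
finger_force: 60.0
```

Emit:
jog_arm(rows=[0.5,0.125,0,0,0,0,1,0.5,0.125,0,0,0,0,1,0.5,0.125,0,0,0,0,1,0.4,0.1,0,0,0,0,1,0,0,0,0,0,0,1,0,0,0,0,0,0,1,0,0,0,0,0,0,1])

```text
clock: 10.48
eef_pos: [492.5, 216.0, 60.8]
eef_rot: [3.142, 0.0, 0.246]
wrist_force: [-0.6, 0.5, -0.3]
finger_gap: 11.5
finger_force: 60.0
```

```bash
python3 look.py w7
```

```text
10.4833 [492.54 215.98  60.75] [3.1415e+00 3.0000e-04 2.4580e-01] F [-0.64  0.54 -0.35] M [-0.002  0.163 -0.003] 11.47798966786324
brass top px [318. 120.] world [564.9 234.1  54.6] size [42.2 42.5] tool [74.6  0.1  6.1]
brass top px [124. 123.] world [543.2 320.3  47.4] size [31.1 31.8] tool [ 74.5 -88.8  13.3]
plate pts 5143 slopes x,y [-0.0027  0.0016] tool z at x=73 28.5
fork rect tool [43.4 -0.  29. ] [36.6 43.1] 14.13
```

View pics/w7.png

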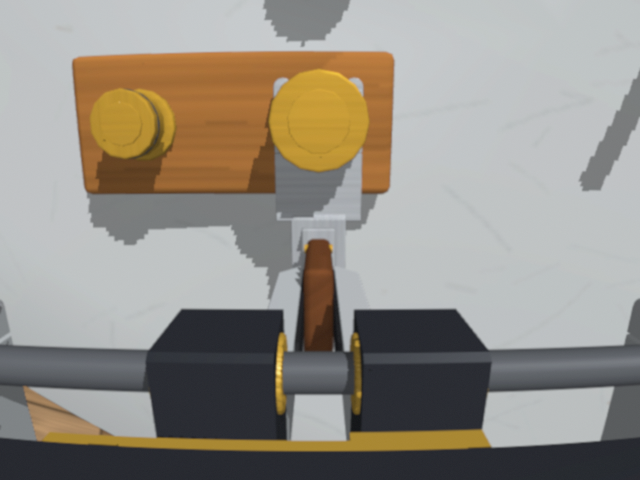

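The big weight sits centred over the fork at (318,120), with the tips just showing beyond it. Next I lift, slowly.

Emit:
jog_arm(rows=[0.1,0.025,0,0,0,0,1,0,0,0.1,0,0,0,1,0,0,0.1,0,0,0,1,0,0,0.1,0,0,0,1,0,0,0.1,0,0,0,1,0,0,0.1,0,0,0,1,0,0,0,0,0,0,1,0,0,0,0,0,0,1])

```text
clock: 11.2
eef_pos: [493.6, 216.3, 65.9]
eef_rot: [-3.142, 0.0, 0.246]
wrist_force: [-0.5, 0.7, -3.0]
finger_gap: 11.7
finger_force: 60.0
```

```bash
python3 look.py w8
```

```text
11.2 [493.65 216.3   65.86] [-3.1416  0.      0.2458] F [-0.52  0.7  -2.98] M [ 0.017  0.246 -0.003] 11.74999132958745
brass top px [319. 123.] world [564.7 234.1  57.7] size [42.2 42.5] tool [73.3  0.   8.1]
brass top px [129. 126.] world [543.3 320.4  47.4] size [30.9 31.9] tool [ 73.4 -88.9  18.4]
plate pts 5089 slopes x,y [0.0007 0.002 ] tool z at x=73 28.63
fork rect tool [42.7 -0.  29. ] [35.1 43. ] 14.13
```

Emit:
jog_arm(rows=[0,0,0.1,0,0,0,1,0,0,0.15,0,0,0,1,0,0,0.2,0,0,0,1,0,0,0.3,0,0,0,1,0,0,0.4,0,0,0,1,0,0,0.5,0,0,0,1,0,0,0.6,0,0,0,1,0,0,0.7,0,0,0,1,0,0,0.8,0,0,0,1,0,0,0.8,0,0,0,1,0,0,0.7,0,0,0,1,0,0,0.6,0,0,0,1,0,0,0.5,0,0,0,1,0,0,0.3,0,0,0,1,0,0,0.2,0,0,0,1,0,0,0.1,0,0,0,1,0,0,0,0,0,0,1,0,0,0,0,0,0,1])

```text
clock: 12.75
eef_pos: [493.6, 216.2, 135.1]
eef_rot: [3.142, 0.0, 0.246]
wrist_force: [0.5, -0.3, -3.1]
finger_gap: 11.5
finger_force: 60.0
```

```bash
python3 look.py w9
python3 - <<'E'
from h import *
# scale from top view
m=load('top0.npz');P=depthpts(m);roi=(abs(P[...,0]-540)<90)&(abs(P[...,1]+215)<90)
pan=roi&(P[...,2]>68)
[print('pan',o) for o in flatfit(m,pan,75)[:1]]
rim=roi&(P[...,2]>79);[print('rim',o) for o in flatfit(m,rim,81.4,20)[:1]]
print('heights',np.median(P[pan][:,2]))
b=roi&(P[...,2]>35)&(P[...,2]<50);[print('housing',o) for o in flatfit(m,b,44)[:2]]
m=load('w2.npz');P=depthpts(m);roi=(abs(P[...,0]-540)<90)&(abs(P[...,1]+215)<90);pan=roi&(P[...,2]>68);[print('pan w2',o) for o in flatfit(m,pan,75)[:1]]
E
```

```text
12.75 [493.56 216.25 135.07] [3.1415e+00 5.0000e-04 2.4580e-01] F [ 0.51 -0.29 -3.13] M [ 0.002  0.325 -0.046] 11.491632366221955
brass top px [318. 123.] world [564.6 234.1 126.9] size [42.  42.5] tool [73.2  0.   8.1]
brass top px [178. 129.] world [543.  321.   47.5] size [31.  31.1] tool [ 73.5 -89.5  87.6]
plate pts 5074 slopes x,y [-0.0004  0.0014] tool z at x=73 28.6
fork rect tool [42.7 -0.  29. ] [35.1 43. ] 14.1
pan (array([462., 227.]), ((554.0193481445312, -209.57225036621094), (97.11133575439453, 97.845458984375), 1.0108028650283813), ((553.160400390625, -209.8550567626953), 49.79990768432617))
rim (array([460., 222.]), ((563.6312255859375, -202.54811096191406), (8.464475631713867, 22.581478118896484), 39.18095397949219), ((562.74755859375, -203.26828002929688), 11.301472663879395))
heights 75.20942348145184
housing (array([442., 228.]), ((555.9202880859375, -178.25054931640625), (118.81005859375, 62.39393997192383), 5.854770183563232), ((556.9912109375, -188.69427490234375), 62.76377487182617))
pan w2 (array([555.,  22.]), ((525.9301147460938, -210.81088256835938), (98.45540618896484, 43.74552917480469), 89.09544372558594), ((546.0555419921875, -211.12347412109375), 49.25359344482422))
```

The weight is out and level on the fork, measured at z ≈ 97 mm for its foot. Next: carry it over to the scale, stopping with the fork about 45 mm short of the pan's centre.

Emit:
jog_arm(rows=[-0.06,-0.5,0,0,0,-0.004,1,-0.12,-1.0,0,0,0,-0.008,1,-0.18,-1.5,0,0,0,-0.012,1,-0.24,-2.0,0,0,0,-0.016,1,-0.38,-2.6,0,0,0,-0.022,1,-0.38,-2.6,0,0,0,-0.022,1,-0.38,-2.6,0,0,0,-0.022,1,-0.38,-2.6,0,0,0,-0.022,1,-0.38,-2.6,0,0,0,-0.022,1,-0.38,-2.6,0,0,0,-0.022,1,-0.38,-2.6,0,0,0,-0.022,1,-0.38,-2.6,0,0,0,-0.022,1,-0.38,-2.6,0,0,0,-0.022,1,-0.38,-2.6,0,0,0,-0.022,1,-0.38,-2.6,0,0,0,-0.022,1,-0.38,-2.6,0,0,0,-0.022,1,-0.24,-2.0,0,0,0,-0.016,1,-0.18,-1.5,0,0,0,-0.012,1,-0.12,-1.0,0,0,0,-0.008,1,-0.06,-0.5,0,0,0,-0.004,1])

```text
clock: 14.47
eef_pos: [435.5, -197.0, 135.3]
eef_rot: [3.141, 0.0, -0.1]
wrist_force: [0.2, -0.1, -3.5]
finger_gap: 11.5
finger_force: 60.0
```

Emit:
jog_arm(rows=[0,0,0,0,0,0,1,0,0,0,0,0,0,1,0,0,0,0,0,0,1,0,0,0,0,0,0,1])

```text
clock: 14.8
eef_pos: [436.2, -195.0, 135.4]
eef_rot: [-3.142, -0.0, -0.097]
wrist_force: [0.3, -0.6, -3.0]
finger_gap: 11.7
finger_force: 60.0
```

```bash
python3 look.py w10
```

```text
14.8 [ 436.21 -195.04  135.36] [-3.1415 -0.     -0.0971] F [ 0.25 -0.59 -2.96] M [-0.005  0.259  0.029] 11.70337879794829
brass top px [318. 123.] world [ 509.  -202.3  127.3] size [42.1 42.1] tool [73.2  0.1  8.1]
plate pts 5107 slopes x,y [-0.0004  0.0012] tool z at x=73 28.58
fork rect tool [42.7  0.1 29. ] [43.1 35.1] 84.48
```

View pics/w10.png

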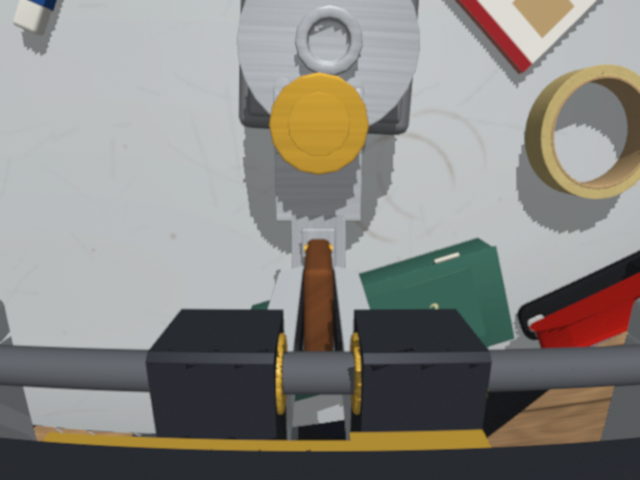

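The cup ring is fully visible at (329,40), ahead of the weight at (318,123). The pan edge spans columns 238–419.

```bash
cat > ring.py <<'E'
import sys
from fork import *
def ring(m,R,t,zr=81.4,zp=75,lo=78.5):
    P=depthpts(m);Q=(P-t)@R
    S=cv2.cvtColor(m['p'],cv2.COLOR_BGR2HSV)[...,1]
    roi=(S<80)&(Q[...,0]>95)&(Q[...,0]<160)&(abs(Q[...,1]-6)<35)
    k=roi&(P[...,2]>lo)&(P[...,2]<zr+6)
    for o in flatfit(m,k,zr+.0)[:1]:
        w=np.r_[o[1][0],zr];print('ring(depth)',o[0],w.round(1),np.round(o[1][1],1),'tool',((w-t)@R).round(2),'circ',np.round(o[2],1))
    print('ring z',np.percentile(P[k][:,2],[50,90]))
    # pan edges across
    pan=(P[...,2]>zp-3)&(P[...,2]<zp+3)&(S<80)&(abs(Q[...,1])<70)&(Q[...,0]>50)
    c=blobs(pan,500)[0][:,0,:];W=onz(m,c,zp);T=(W-t)@R
    T=T[(c[:,1]>3)&(abs(T[:,1]-6)>30)]   # true side arcs
    A=np.c_[2*T[:,:2],np.ones(len(T))];
    from scipy.optimize import least_squares
    r=least_squares(lambda p:np.hypot(T[:,0]-p[0],T[:,1]-p[1])-50,[118,6],loss='soft_l1');print('pan circle tool',r.x.round(2),len(T),'rms',np.sqrt((r.fun**2).mean()).round(2))
    g=cv2.cvtColor(m['p'],cv2.COLOR_BGR2GRAY)
    e=cv2.HoughCircles(cv2.medianBlur(g[0:85,280:380],3),cv2.HOUGH_GRADIENT,1,50,param1=80,param2=12,minRadius=18,maxRadius=37)
    if e is not None:
        for x in e[0][:2]:
            w=onz(m,(x[0]+280,x[1]),zr)[0];print('hough',x,w.round(1),'tool',((w-t)@R).round(2))
if __name__=='__main__':
    from cell import manip
    s=manip.read_state();R,t=tool(s);ring(load(sys.argv[1]),R,t)
E
python3 ring.py w10.npz
```

```text
Traceback (most recent call last):
  File "ring.py", line 25, in <module>
    s=manip.read_state();R,t=tool(s);ring(load(sys.argv[1]),R,t)
                                     ~~~~^^^^^^^^^^^^^^^^^^^^^^^
  File "ring.py", line 9, in ring
    w=np.r_[o[1][0],zr];print('ring(depth)',o[0],w.round(1),np.round(o[1][1],1),'tool',((w-t)@R).round(2),'circ',np.round(o[2],1))
                                                                                                                 ~~~~~~~~^^^^^^^^
ValueError: setting an array element with a sequence. The requested array has an inhomogeneous shape after 1 dimensions. The detected shape was (2,) + inhomogeneous part.
```

```bash
sed -i "s/'circ',np.round(o\[2\],1)/'circ',o[2]/" ring.py; python3 ring.py w10.npz
```

```text
ring(depth) [328.  40.] [ 553.5 -212.1   81.4] [35.5 34.1] tool [118.42   5.53  53.96] circ ((552.9790649414062, -211.86038208007812), 17.959775924682617)
ring z [81.63323535 82.68949542]
pan circle tool [119.68   5.45] 268 rms 2.79
hough [48.5 42.5 34.2] [ 552.1 -211.8   81.4] tool [117.     5.32  53.96]
```

Emit:
jog_arm(rows=[0.2,-0.05,0,0,0,0,1,0.4,-0.09,0,0,0,0,1,0.6,-0.13,0,0,0,0,1,0.7,-0.15,0,0,0,0,1,0.7,-0.15,0,0,0,0,1,0.6,-0.13,0,0,0,0,1,0.6,-0.13,0,0,0,0,1,0.4,-0.09,0,0,0,0,1,0.22,-0.04,0,0,0,0,1,0,0,0,0,0,0,1,0,0,0,0,0,0,1,0,0,0,0,0,0,1])

```text
clock: 15.85
eef_pos: [480.1, -205.2, 135.3]
eef_rot: [-3.142, 0.0, -0.098]
wrist_force: [0.2, -0.3, -3.0]
finger_gap: 11.9
finger_force: 60.0
```

```bash
python3 look.py w11
cat > pan.py <<'E'
import sys
from fork import *
from cell import manip
from scipy.optimize import least_squares
# pan rim on plane zp, tool frame: dark/bright edges from Canny near radius 50 around guess
f,zp,gx,gy=sys.argv[1],*map(float,sys.argv[2:5])
s=manip.read_state();R,t=tool(s);m=load(f+'.npz')
P=depthpts(m);k=(abs(P[...,2]-zp-.3)<3.5)
S=cv2.cvtColor(m['p'],cv2.COLOR_BGR2HSV)[...,1];k&=S<90
k=cv2.morphologyEx(k.astype(np.uint8),cv2.MORPH_OPEN,np.ones((3,3)))
e=k-cv2.erode(k,np.ones((3,3)));v,u=np.nonzero(e)
T=(onz(m,np.c_[u,v],zp)-t)@R
d=np.hypot(T[:,0]-gx,T[:,1]-gy);ok=(abs(d-50)<3)&(v>3);T=T[ok]
r=least_squares(lambda p:np.hypot(T[:,0]-p[0],T[:,1]-p[1])-p[2],[gx,gy,50],loss='soft_l1',f_scale=.5)
print('pan centre tool',r.x.round(2),len(T),'rms',np.sqrt((r.fun**2).mean()).round(2),'pan z med',np.median(P[...,2][k>0]))
E
python3 pan.py w11 75 73 0
```

```text
15.85 [ 480.08 -205.25  135.32] [-3.1415e+00  2.0000e-04 -9.8300e-02] F [ 0.2  -0.31 -2.96] M [-0.014  0.284  0.027] 11.919743651838978
brass top px [318. 123.] world [ 553.  -212.6  127.2] size [41.9 42.2] tool [73.3  0.1  8.1]
plate pts 5110 slopes x,y [-0.0018  0.0013] tool z at x=73 28.54
fork rect tool [42.7  0.1 29. ] [43.1 35.1] 84.42
pan centre tool [73.55 -0.6  49.24] 645 rms 0.6 pan z med 75.58839466157025
```

View pics/w11.png

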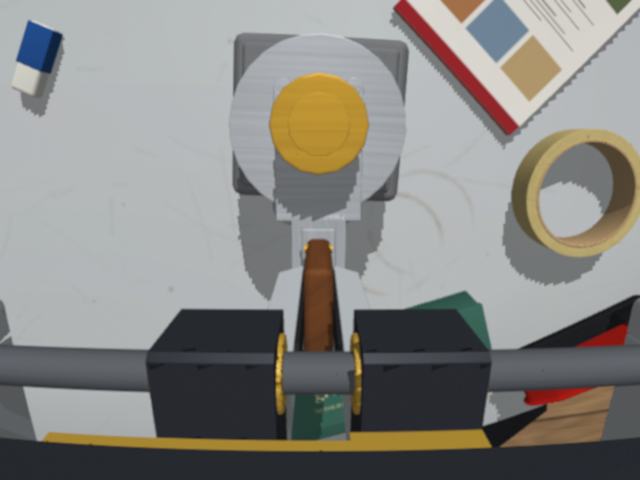

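Weight and pan are concentric to within about 0.7 mm (weight (318,123), pan circle around it). A small correction, then I descend.

Emit:
jog_arm(rows=[0.03,0.05,-0.2,0,0,0,1,0,0,-0.3,0,0,0,1,0,0,-0.3,0,0,0,1,0,0,-0.2,0,0,0,1,0,0,-0.2,0,0,0,1,0,0,-0.1,0,0,0,1,0,0,0,0,0,0,1,0,0,0,0,0,0,1,0,0,0,0,0,0,1])

```text
clock: 16.65
eef_pos: [480.6, -204.8, 122.5]
eef_rot: [3.142, -0.0, -0.098]
wrist_force: [-0.7, -0.0, -3.5]
finger_gap: 11.7
finger_force: 60.0
```

```bash
python3 look.py w12;python3 pan.py w12 75 73 0
```

```text
16.65 [ 480.64 -204.84  122.46] [ 3.1415e+00 -2.0000e-04 -9.8200e-02] F [-0.71 -0.02 -3.51] M [ 0.014  0.274 -0.015] 11.71441099836094
brass top px [318. 123.] world [ 553.5 -212.2  114.4] size [41.9 42.1] tool [73.3  0.1  8.1]
plate pts 5090 slopes x,y [-0.0001  0.0028] tool z at x=73 28.6
fork rect tool [42.7  0.1 29. ] [43.1 35.1] 84.42
pan centre tool [73.12 -0.17 49.23] 697 rms 0.5 pan z med 75.60843198790286
```

Emit:
jog_arm(rows=[0,0,-0.1,0,0,0,1,0,0,-0.1,0,0,0,1,0,0,-0.1,0,0,0,1,0,0,-0.1,0,0,0,1,0,0,-0.1,0,0,0,1,0,0,-0.1,0,0,0,1,0,0,-0.1,0,0,0,1,0,0,-0.1,0,0,0,1,0,0,0,0,0,0,1,0,0,0,0,0,0,1,0,0,0,0,0,0,1])

```text
clock: 17.62
eef_pos: [480.6, -204.8, 114.4]
eef_rot: [3.142, -0.0, -0.098]
wrist_force: [0.4, 0.1, -2.5]
finger_gap: 11.6
finger_force: 60.0
```

```bash
python3 look.py w13;python3 pan.py w13 73 73 0
```

```text
17.6167 [ 480.59 -204.82  114.38] [ 3.1416 -0.     -0.0982] F [ 0.36  0.07 -2.51] M [ 0.011  0.303 -0.027] 11.563296646263197
brass top px [318. 123.] world [ 553.5 -212.2  106.3] size [42.1 41.9] tool [73.3  0.1  8.1]
plate pts 5108 slopes x,y [-0.0005  0.0015] tool z at x=73 28.58
fork rect tool [42.7  0.1 29. ] [43.1 35.1] 84.42
pan centre tool [73.16 -0.1  49.28] 717 rms 0.48 pan z med 73.79737811898892
```

Seated on the cup floor (pan has sunk 1.8 mm and the foot is at floor level). I follow it down.

Emit:
jog_arm(rows=[0,0,-0.1,0,0,0,1,0,0,-0.1,0,0,0,1,0,0,-0.1,0,0,0,1,0,0,-0.1,0,0,0,1,0,0,-0.1,0,0,0,1,0,0,0,0,0,0,1,0,0,0,0,0,0,1,0,0,0,0,0,0,1])

```text
clock: 18.33
eef_pos: [480.6, -204.8, 109.4]
eef_rot: [3.142, -0.0, -0.098]
wrist_force: [-0.3, 0.2, -0.7]
finger_gap: 11.4
finger_force: 60.0
```

```bash
python3 look.py w14;python3 pan.py w14 68 73 0
```

```text
18.3333 [ 480.59 -204.83  109.38] [ 3.1416 -0.     -0.0982] F [-0.26  0.18 -0.69] M [-0.05   0.232  0.01 ] 11.434062925412988
brass top px [319. 123.] world [ 553.6 -212.2  101.4] size [42.1 41.9] tool [73.4  0.2  8. ]
plate pts 5112 slopes x,y [-0.0009  0.0011] tool z at x=73 28.53
fork rect tool [42.7  0.1 29. ] [43.1 35.1] 84.42
pan centre tool [73.18 -0.17 49.29] 723 rms 0.55 pan z med 68.85039737869909
```

Emit:
jog_arm(rows=[0,0,-0.05,0,0,0,1,0,0,-0.05,0,0,0,1,0,0,-0.05,0,0,0,1,0,0,-0.05,0,0,0,1,0,0,0,0,0,0,1,0,0,0,0,0,0,1,0,0,0,0,0,0,1])

```text
clock: 18.97
eef_pos: [480.6, -204.8, 107.4]
eef_rot: [3.142, -0.0, -0.098]
wrist_force: [-0.5, -0.4, -1.5]
finger_gap: 11.5
finger_force: 60.0
```

```bash
python3 look.py w15;python3 pan.py w15 66 73 0
```

```text
18.9667 [ 480.61 -204.83  107.37] [ 3.1416e+00 -1.0000e-04 -9.8200e-02] F [-0.52 -0.43 -1.53] M [0.021 0.161 0.009] 11.54395628545777
brass top px [319. 122.] world [ 553.6 -212.2  100. ] size [41.9 42.2] tool [73.3  0.1  7.3]
plate pts 5079 slopes x,y [0.0002 0.0009] tool z at x=73 28.57
fork rect tool [42.4  0.1 29. ] [43.1 34.7] 84.42
pan centre tool [73.19 -0.16 49.44] 751 rms 0.64 pan z med 67.52883351246795
```

Emit:
jog_arm(rows=[0,0,-0.05,0,0,0,1,0,0,0,0,0,0,1,0,0,0,0,0,0,1,0,0,0,0,0,0,1,0,0,0,0,0,0,1,0,0,0,0,0,0,1])

```text
clock: 19.52
eef_pos: [480.6, -204.8, 106.9]
eef_rot: [3.142, -0.0, -0.098]
wrist_force: [0.7, -0.6, -1.4]
finger_gap: 11.9
finger_force: 60.0
```

```bash
python3 look.py w16;python3 pan.py w16 66 73 0
```

```text
19.5167 [ 480.59 -204.84  106.86] [ 3.1416 -0.     -0.0983] F [ 0.73 -0.62 -1.44] M [ 0.048  0.134 -0.031] 11.877263332349347
brass top px [319. 123.] world [ 553.6 -212.2  100. ] size [41.9 42.1] tool [73.3  0.1  6.8]
plate pts 5064 slopes x,y [-0.0007  0.0005] tool z at x=73 28.55
fork rect tool [42.7  0.  29. ] [43.1 35.1] 84.42
pan centre tool [ 7.331e+01 -7.000e-02  4.940e+01] 744 rms 0.59 pan z med 67.5234432768329
```

The fork hangs free: the weight stayed at z = 100.0 while the fork went down, with about 1.3 mm clear above and below. Drawing it straight out.

Emit:
jog_arm(rows=[-0.1,0.01,0,0,0,0,1,-0.2,0.02,0,0,0,0,1,-0.3,0.03,0,0,0,0,1,-0.3,0.03,0,0,0,0,1,-0.3,0.03,0,0,0,0,1,-0.3,0.03,0,0,0,0,1,0,0,0,0,0,0,1,0,0,0,0,0,0,1])

```text
clock: 20.23
eef_pos: [465.5, -203.4, 107.0]
eef_rot: [3.142, -0.0, -0.098]
wrist_force: [0.4, 0.2, -0.9]
finger_gap: 11.3
finger_force: 60.0
```

```bash
python3 look.py w17;python3 pan.py w17 66 88 0
```

```text
20.2333 [ 465.51 -203.35  106.96] [ 3.1415e+00 -2.0000e-04 -9.8300e-02] F [ 0.38  0.21 -0.87] M [-0.023  0.136  0.034] 11.258453110267244
brass top px [318.  87.] world [ 553.4 -212.2  100. ] size [42.3 41.9] tool [88.3  0.2  6.9]
plate pts 7009 slopes x,y [-0.0013  0.0009] tool z at x=73 28.51
fork rect tool [51.5  0.  29. ] [43.  52.9] 84.62
pan centre tool [ 8.824e+01 -8.000e-02  4.946e+01] 648 rms 0.67 pan z med 67.51082023662586
```

Emit:
jog_arm(rows=[-0.4,0.04,0,0,0,0,1,-0.6,0.06,0,0,0,0,1,-1,0.1,0,0,0,0,1,-1,0.1,0,0,0,0,1,-1,0.1,0,0,0,0,1,-1,0.1,0,0,0,0,1,-1,0.1,0,0,0,0,1,-1,0.1,0,0,0,0,1,-1,0.1,0,0,0,0,1,0,0,0,0,0,0,1,0,0,1.0,0,0,0,1,0,0,1.0,0,0,0,1])

```text
clock: 21.28
eef_pos: [385.7, -195.4, 127.7]
eef_rot: [-3.141, 0.0, -0.098]
wrist_force: [0.2, 0.7, -1.5]
finger_gap: 11.5
finger_force: 60.0
```

Emit:
jog_arm(rows=[0.2,1.0,0,0,0,0.006,1,0.2,1.9,0,0,0,0.006,1,0.2,1.9,0,0,0,0.006,1,0.2,1.9,0,0,0,0.006,1,0.2,1.9,0,0,0,0.006,1,0.2,1.9,0,0,0,0.006,1,0.2,1.9,0,0,0,0.006,1,0.2,1.9,0,0,0,0.006,1,0.2,1.9,0,0,0,0.006,1,0.1,1.5,0,0,0,0.006,1,0,0,0,0,0,0,1,0,0,0,0,0,0,1,0,0,0,0,0,0,1])

```text
clock: 22.37
eef_pos: [404.7, -18.4, 127.0]
eef_rot: [3.141, -0.0, -0.038]
wrist_force: [-0.0, -0.0, -2.6]
finger_gap: 11.5
finger_force: 60.0
```

```bash
python3 look.py w18
```

```text
22.3667 [404.71 -18.41 127.  ] [ 3.1415e+00 -3.0000e-04 -3.7800e-02] F [-0.05 -0.05 -2.57] M [-0.029  0.142  0.021] 11.49486856946891
plate pts 8702 slopes x,y [-0.0004  0.001 ] tool z at x=73 28.52
fork rect tool [60.3 -0.1 29. ] [43.  70.5] 88.15
```

Emit:
jog_arm(rows=[0,0,-2,0,0,0,1,0,0,-2.5,0,0,0,1,0,0,-2.5,0,0,0,1,0,0,-1.5,0,0,0,1,0,0,-0.6,0,0,0,1,0,0,0,0,0,0,1,0,0,0,0,0,0,1,0,0,0,0,0,0,1])

```text
clock: 23.08
eef_pos: [405.2, -18.6, 36.8]
eef_rot: [3.141, -0.002, -0.039]
wrist_force: [-0.3, 0.1, -0.7]
finger_gap: 11.9
finger_force: 60.0
```

Emit:
jog_arm(rows=[0,0,-0.2,0,0,0,1,0,0,-0.1,0,0,0,1,0,0,-0.1,0,0,0,1,0,0,0,0,0,0,1,0,0,0,0,0,0,1,0,0,0,0,0,0,1])

```text
clock: 23.58
eef_pos: [404.9, -18.3, 32.1]
eef_rot: [3.142, -0.001, -0.038]
wrist_force: [0.9, -0.4, 3.6]
finger_gap: 11.2
finger_force: 60.0
```

Emit:
jog_arm(rows=[0,0,0,0,0,0,0.6,0,0,0,0,0,0,0.6,0,0,0,0,0,0,0.6,0,0,0,0,0,0,0.6,0,0,0,0,0,0,0.6,0,0,0,0,0,0,0.6,0,0,2,0,0,0,0.6,0,0,3,0,0,0,0.6,0,0,4,0,0,0,0.6,0,0,4,0,0,0,0.6,0,0,4,0,0,0,0.6,0,0,0,0,0,0,0.6,0,0,0,0,0,0,0.6,0,0,0,0,0,0,0.6])

```text
clock: 24.75
eef_pos: [404.2, -18.3, 201.2]
eef_rot: [-3.142, 0.001, -0.038]
wrist_force: [-0.4, -1.0, -0.5]
finger_gap: 37.6
finger_force: 0.0
```

Run:
```python
from cell import manip
from h import *
s=manip.read_state();print(s['clock'],s['eef_pos'],s['finger_gap'])
m=snap(manip,'wrist','w19.npz');cv2.imwrite('pics/w19.png',m['p'])
P=depthpts(m);hsv=cv2.cvtColor(m['p'],cv2.COLOR_BGR2HSV)
pl=(hsv[...,1]<60)&(P[...,2]>2)&(P[...,2]<6)&(abs(P[...,0]-460)<50)&(abs(P[...,1]+20)<30)
q=P[pl];print('plate z',np.median(q[:,2]),np.linalg.lstsq(np.c_[q[:,:2]-q[:,:2].mean(0),np.ones(len(q))],q[:,2],rcond=None)[0])
t=snap(manip,'top','top1.npz');a=load('top0.npz')
P=depthpts(t);k=(np.hypot(P[...,0]-553,P[...,1]+211)<45)
b=k&(P[...,2]>90);print('weight',P[b].mean(0),np.median(P[b][:,2]),'pan',np.median(P[k&(P[...,2]<75)][:,2]))
d=cv2.absdiff(t['p'],a['p']).max(2)>40
for n,(u,v) in dict(mouse=(146,211),balm=(336,182),eraser=(364,194),small=(212,229)).items(): print(n,d[v-15:v+15,u-12:u+12].sum())
cv2.imwrite('pics/t1.png',cv2.resize(t['p'][130:350,120:520],(800,440)))
```

```text
24.75 [404.24755906 -18.26785334 201.20008275] 37.585179885044575
plate z 3.5569802606146084 [-3.86004625e-03 -1.31211082e-03  3.56576288e+00]
weight [ 552.95335446 -209.24974577   98.79125257] 99.12656536406723 pan 66.91103893431273
mouse 0
balm 0
eraser 0
small 0
```

View pics/t1.png

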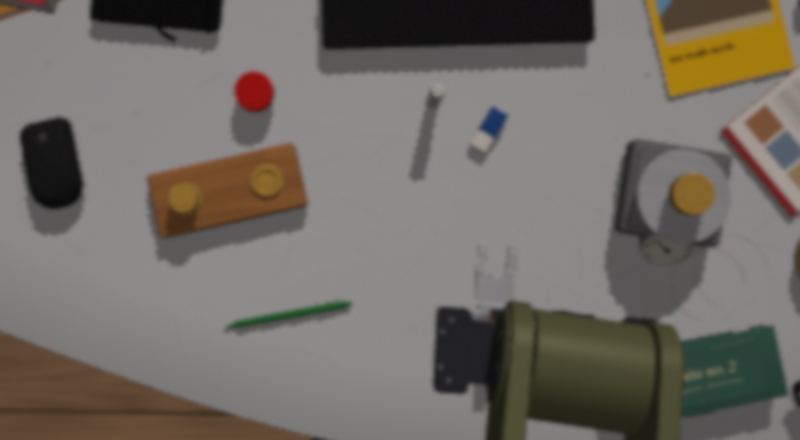

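The final top view shows the big weight on the pan at (693,193), the right cup empty at (267,181), the small weight still at (184,198), and the lifter flat at (495,275). Mouse, balm and eraser are unmoved.

```bash
python3 -c "
from cell import manip
print(manip.sign_off())"
```

```text
the job is handed in; nothing more can be done
None
```

The job is handed in at about 25 s on the clock: by my last camera checks the big weight stands upright in the scale's cup, the lifter lies flat on the desk clear of scale and block, and nothing else moved; the sign-off returned no verdict.

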